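Shut the glassworker's mould press with its loose crank

ROBOT

A 7-joint arm with a two-finger parallel gripper is mounted at the origin on the work surface. World frame = base frame: x ahead of the robot, y to its left, z up, the work surface at z = 0. Lengths are in m, angles in rad, forces in N, time in s.
With the tool pointing down it reaches from about 0.35 to 0.775 m from the base axis. Payload 3.1 kg.
Tool frame: the origin (TCP) lies between the finger pads; the fingertips stand 25 mm ahead of it and the grasp point (between the pads) lies 6 mm ahead of it; z points along the fingers, y is the line along which they close (so a half turn about z gives the same grasp; the last joint's range is limited). The gripper opens to 85 mm and grips with 20 to 120 N. Pads are 22 mm wide; open, the fingers measure 114 mm over their backs; the gripper's body (76 mm by 85 mm) begins 54 mm behind the grasp point. The pads swing forward as they close: fully open they stand 13 mm farther back than shut.
Start: joints at [1.12, 0.311, 0.014, 1.512, -0.004, 1.319, -0.027], TCP at [0.219, -0.505, 0.256] pointing down, gripper open.
Joint ranges: [-2.7, 2.7], [-0.3, 1.91], [-1.27, 1.3], [0.12, 2.57], [-1.44, 4.58], [0.2, 2.03], [-3.05, 3.05]. Speed limits (rad/s): [2.79, 2.79, 3.14, 3.14, 3.14, 3.14, 3.14].

INTERFACE

Orientations are given as [roll, pitch, yaw] about the fixed x, y, z axes, in that order (R = Rz(yaw) Ry(pitch) Rx(roll)).
In Python, from station import monitor, viewer, hand_in gives the robot as it stands.
- The arm moves only by the tool play_rows, never from a script. Its argument "moves" is text: rows parted by semicolons, each of 7 numbers parted by spaces: the turn, a rotation vector about the tool's x, y, z in units of 8 degrees (1.0 is 8 degrees), then the shift along the tool's x, y, z in units of 30 mm (1.0 is 30 mm), then the gripper command: -1 is fully open, 1 is shut, values between are in proportion. In form: wx wy wz tx ty tz grip; .... A call has 1 to 10 rows; each row shifts and turns the commanded pose from where the row before left it, along the tool's axes as they then stand; what a row does not reach is not made up. A row lasts 1/8 s, in which the tool goes at most 62.5 mm and 10.7 degrees, less where a joint would pass 70% of its speed; a pose out of reach is approached as far as the arm can. A call is refused whole if a number of a shift passes 1 or a number of a turn 1, either way. A call with a gripper value outside its range is refused whole. The fingers move at their own pace and stop on an object; the grip force is fixed at half the most. Time passes only in rows, so rows that do not move let the fingers close. It gives the time, the measured TCP pose, the force, the opening and the grip force at its end, in the units of the state.
- monitor.get_state(): the state, without advancing time (a new reading comes with each control period).
- viewer.camera(name): name is "side" or "top" or "wrist"; returns a dict with "pixels" (384x512x3 uint8, red, green, blue), "range_z" (384x512 float32, m along the optical axis (not along the pixel's ray), 0 where there is no reading), "K" (3x3 intrinsics, pixels), "k1" (the pictures are not rectified: a ray, as slopes to the right and down, at radius r is drawn at 1 + k1 r^2 times it, then the intrinsics apply), "eye" and "rotation" of the camera in the world; the wrist camera has in their place "mount" (4x4, takes a point from camera to tool coordinates, whose origin is the TCP and whose axes are the flange's). Camera axes: x right, y down, z forward; pixel columns grow to the right and rows downward; lengths in m; the calibration is good to about 2 mm. A picture is of the moment at which its call begins: read the wrist's pose just before it.
- hand_in(): hands the job in; it is judged then, once.
The state is a dict: "time_s": time; "joint_pos": joint angles; "joint_velocities": joint speeds; "effort": joint torques, N m; "tcp_pos": TCP position; "ee_rot": TCP orientation; "force": force on the tool from outside, world axes, zero at the start; "moment": the same for the moment, N m; "gripper_width": finger opening in m; "grasp_force": force on a finger pad.
Only numpy, scipy, OpenCV 4.12 (cv2) and the standard library are available. Lean on these libraries where they do the work, as an engineer would, in place of code of your own. Each camera call takes 0.05 s, during which the arm holds its last target. There are 200 camera calls.

TASK

Shut the little mould press on the glassworker's bench: lift the loose crank (the one with a single long arm and an upright wooden handle, not the T-shaped key) out of its wooden stand, seat its flat foot fully home in the slotted brass eye of the press, then turn it clockwise, seen from above, as far as the eye goes so that the mould halves meet. Leave the crank standing in the eye, and leave the T-shaped key in its stand.

Things in the scene. Friction and masses are not known exactly. Their poses are not given: they have to be found in the camera images.
- crank: Loose steel crank upright in a 40 mm high stand. Origin: foot's tip, z up, x along the arm. Foot: tang 36 (x) by 9 mm, wedge tip, fits the slot either way round; at z 22-28 mm a 56 mm disc that rests on the eye or stand when home. Arm: bar 16 mm wide, z 85-103, x -30 to 135 mm; wooden handle at x 122, d 23, up to z 163 mm. Balanced when gripped across the bar over the 16 mm shank (x 0, z 94).
- eye_slot (a point): Middle of the slot's mouth in the brass eye of the press, 60 mm above the bench; x along the slot, z up; it turns with the eye. Slot 46 x 17 mm, 26 deep: the crank's foot has 4 mm of play and turns 13 degrees in it before driving the eye. Round it a steel collar (inner d 70, outer 84 mm) 6 mm above the mouth; the rest of the press (base 130 x 260 mm, black mould halves) is under 76 mm high.
- eye (a joint): Angle of the eye in the press, rad: 0 open, growing clockwise seen from above, 1.05 at the stop, where the mould halves meet. Starts at 0 to 0.2, turns stiffly (about 0.15 N m) and stays where it is left.
- tkey: T-shaped steel key of another machine: bar 120 mm long (x), centred on its shank, no handle, in a like wooden stand; heights as the crank. The two stands may change places. Origin: foot's tip, z up. Leave it alone.

How it is judged:
By the outcome, as a careful person would: the job done as asked, in the order asked, and still so for the second after the job is handed in, with the robot touching nothing.
It also fails if it takes over 38 s, if anything falls off the work surface, if the arm or the gripper's body presses on something with over 40 N, if the wrist force passes 120 N, or if a joint passes its speed limit or range.

## Working session

There is one attempt and no reset: what is moved stays moved. The work goes in short steps, Python scripts to look and compute and a tool call to move; the robot and the scene stay as the last step left them, time stands still between calls to the robot, and variables do not carry over. Pictures are saved under pics/ and viewed, at most 10 in all, crops included, and the job is handed in when it is done.

Besides the shell and the picture viewer there is one more tool, called after "Call:" as a command line: name --argument value ..., lists and objects as JSON in quotes. play_rows: Moves the arm, as the interface text tells. Its arguments: {"type":"object","properties":{"moves":{"type":"string"}},"required":["moves"]}

```bash
ls; mkdir -p pics
cat > h.py <<'E'
import numpy as np, cv2
from station import monitor, viewer, hand_in
from scipy.spatial.transform import Rotation as R
def cloud(c, state=None):
    """world point per pixel from range_z"""
    h,w=c["range_z"].shape; K=np.array(c["K"])
    u,v=np.meshgrid(np.arange(w),np.arange(h))
    xd=(u-K[0,2])/K[0,0]; yd=(v-K[1,2])/K[1,1]
    x,y=xd.copy(),yd.copy()
    for _ in range(8):
        f=1+c["k1"]*(x*x+y*y); x,y=xd/f,yd/f
    z=c["range_z"]; P=np.stack([x*z,y*z,z],-1)
    if "mount" in c:
        M=np.array(c["mount"]); P=P@M[:3,:3].T+M[:3,3]
        return P@R.from_euler('xyz',state["ee_rot"]).as_matrix().T+np.array(state["tcp_pos"])
    return P@np.array(c["rotation"]).T+np.array(c["eye"])
E
python3 - <<'E'
from h import *
s=monitor.get_state(); print(s)
for n in("top","side"):
    c=viewer.camera(n); cv2.imwrite(f"pics/{n}0.png",c["pixels"][...,::-1]); print(n,c["K"],c["k1"],c["eye"],c["rotation"])
    np.savez(f"{n}0.npz",P=cloud(c),z=c["range_z"],px=c["pixels"])
E
```

```text
pics
{'time_s': 0.0, 'joint_pos': array([ 1.12030754,  0.31171836,  0.01394706,  1.51310133, -0.00443404,
        1.31918485, -0.02721063]), 'joint_velocities': array([ 2.49654027e-03,  4.22659900e-05,  3.83056008e-04,  1.35638177e-03,
        8.20717311e-04, -2.42853481e-05, -2.09134752e-04]), 'effort': array([ 2.31334798e-04, -3.79910123e+01,  1.46188941e-01, -2.30592585e+01,
        1.22016430e-02,  1.36157512e-02, -1.59642019e-05]), 'tcp_pos': array([ 0.21839533, -0.50403231,  0.25520702]), 'ee_rot': array([-3.13921203e+00,  5.03725345e-05,  4.08889076e-01]), 'force': array([-0.72859963, -0.40472076, -0.58389879]), 'moment': array([-0.05157666, -0.03172363, -0.03580927]), 'grasp_force': 0.0, 'gripper_width': 0.08553425090321352}
top [[404.06355253   0.         253.1069719 ]
 [  0.         404.06355253 184.107266  ]
 [  0.           0.           1.        ]] -0.12189706416281738 [0.39352571 0.02535526 0.95574479] [-2.95684044 -0.00797042 -1.59470252]Traceback (most recent call last):
  File "<stdin>", line 5, in <module>
  File "h.py", line 16, in cloud
    return P@np.array(c["rotation"]).T+np.array(c["eye"])
           ~~~~~~~~~~~~~~~~~~~~~~~~~~~^~~~~~~~~~~~~~~~~~~
ValueError: operands could not be broadcast together with shapes (384,512) (3,)
```

```bash
sed -i 's/np.array(c\["rotation"\]).T+/R.from_euler("xyz",c["rotation"]).as_matrix().T+/' h.py
python3 - <<'E'
from h import *
ims=[]
for n in("top","side"):
    c=viewer.camera(n); print(n,c["eye"],c["rotation"]); ims.append(c["pixels"][...,::-1])
    cv2.imwrite(f"pics/{n}0.png",ims[-1])
    np.savez(f"{n}0.npz",P=cloud(c),z=c["range_z"],px=c["pixels"])
E
```

```text
top [0.39352571 0.02535526 0.95574479] [-2.95684044 -0.00797042 -1.59470252]
side [ 0.29160801 -0.3548846   0.57774457] [-2.39418117  0.01332291 -0.66562221]
```

View pics/top0.png

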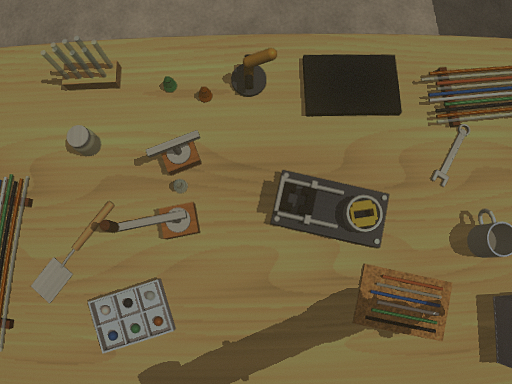

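View pics/side0.png

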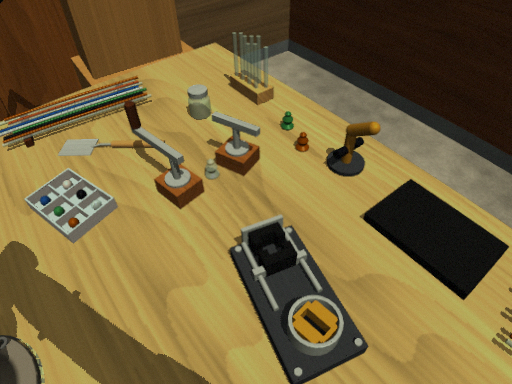

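Run:
```python
from h import *
for n,boxc,boxe in(("top",(85,200,205,240),(335,185,390,240)),("side",(115,95,205,205),(280,285,350,360))):
    d=np.load(f"{n}0.npz"); P=d["P"]; px=d["px"].astype(int); ok=d["z"]>0
    def reg(b): m=np.zeros(ok.shape,bool); m[b[1]:b[3],b[0]:b[2]]=1; return m&ok
    m=reg(boxc)&(P[...,2]>.108)&(P[...,2]<.13)
    q=P[m]; print(n,"bar n",len(q),"z pct",np.percentile(q[:,2],[5,50,95]))
    (cx,cy),(w,h),a=cv2.minAreaRect(q[:,:2].astype(np.float32)); print(" rect",cx,cy,w,h,a)
    t=q[q[:,2]>np.median(q[:,2])-.004][:,:2]; mu=t.mean(0); U,S,V=np.linalg.svd(t-mu,full_matrices=False); pr=(t-mu)@V[0]; print(" pca",mu,V[0],np.degrees(np.arctan2(V[0][1],V[0][0])),pr.min(),pr.max(), "perp",np.percentile((t-mu)@V[1],[2,98]))
    m=reg(boxc)&(P[...,2]>.14); print(" handle",m.sum(),P[m].mean(0),P[m].max(0))
    # disc: z 46+...
    m=reg(boxc)&(P[...,2]>.0435)&(P[...,2]<.055)&(np.ptp(px,-1)<40); print(" disc",m.sum(),cv2.minEnclosingCircle(P[m][:,:2].astype(np.float32)))
    hsv=cv2.cvtColor(d["px"],cv2.COLOR_RGB2HSV)
    m=reg(boxe)&(hsv[...,0]>15)&(hsv[...,0]<35)&(hsv[...,1]>150)&(hsv[...,2]>90)
    q=P[m]; print(" brass",m.sum(),q.mean(0),np.percentile(q[:,2],[5,50,95]),cv2.minEnclosingCircle(q[:,:2].astype(np.float32)))
    # slot: hole in brass
    c0,r0=cv2.minEnclosingCircle(q[:,:2].astype(np.float32))
    m2=reg(boxe)&(~m)&(np.hypot(P[...,0]-q[:,0].mean(),P[...,1]-q[:,1].mean())<.027)
    print(" slot px",m2.sum(),np.percentile(P[m2][:,2],[5,50,95]),cv2.minAreaRect(np.argwhere(m2)[:,::-1].astype(np.float32)))
    m3=reg(boxe)&(P[...,2]>.0635)&(P[...,2]<.07); print(" collar",m3.sum(),cv2.minEnclosingCircle(P[m3][:,:2].astype(np.float32)),np.median(P[m3][:,2]))
```

```text
top bar n 580 z pct [0.11541483 0.12081389 0.12345997]
 rect 0.4789217710494995 0.23126041889190674 0.020661087706685066 0.1499367505311966 11.614864349365234
 pca [0.47855694 0.22811933] [ 0.18319215 -0.98307713] -79.44425120039003 -0.07778575160164172 0.0719951828475734 perp [-0.00773808  0.00810359]
 handle 176 [0.4629727  0.30305812 0.17052862] [0.47505745 0.31647981 0.18370108]
 disc 273 ((0.48614755272865295, 0.1871899515390396), 0.028078969568014145)
 brass 437 [ 0.48900799 -0.23207426  0.06058741] [0.05765969 0.06074451 0.06330371] ((0.48929908871650696, -0.23229782283306122), 0.033399853855371475)
 slot px 145 [0.0329206  0.03548694 0.05800488] ((363.4459533691406, 213.17567443847656), (7.39795446395874, 19.563480377197266), 80.53767395019531)
 collar 345 ((0.4890415072441101, -0.23228861391544342), 0.042157046496868134) 0.06626651493158286
side bar n 556 z pct [0.10973682 0.11980301 0.12253794]
 rect 0.47601014375686646 0.23701609671115875 0.02108112908899784 0.161896750330925 11.469635009765625
 pca [0.4755567  0.23109845] [ 0.18116558 -0.98345261] -79.56234094248802 -0.08545143054945852 0.07521707296636664 perp [-0.00928779  0.007861  ]
 handle 226 [0.46188835 0.30229453 0.16484189] [0.47502026 0.31738303 0.1818043 ]
 disc 347 ((0.5564469695091248, 0.2939247786998749), 0.15691407024860382)
 brass 1085 [ 0.48948324 -0.23033005  0.05725615] [0.05016046 0.05932381 0.06095988] ((0.5320920944213867, -0.22516945004463196), 0.07560237497091293)
 slot px 279 [0.03221975 0.0383144  0.05597547] ((319.564208984375, 317.0272521972656), (29.464216232299805, 22.406917572021484), 41.423667907714844)
 collar 683 ((0.4874406158924103, -0.2308315634727478), 0.04211605340242386) 0.065348861616357
```

Call:
play_rows --moves "0 0 -0.964 0 0 0 -1;0 0 -0.964 0 0 0 -1;0 0 -0.964 0 0 0 -1;0 0 -0.964 0 0 0 -1;0 0 -0.964 0 0 0 -1;0 0 -0.964 0 0 0 -1;0 0 -0.964 0 0 0 -1;0 0 -0.964 0 0 0 -1;0 0 -0.964 0 0 0 -1;0 0 -0.964 0 0 0 -1"

```text
time_s: 1.4
tcp_pos: [0.2185, -0.5044, 0.2558]
ee_rot: [-3.141, -0.001, 1.759]
force: [0.0, 0.4, -0.2]
gripper_width: 0.0856
grasp_force: 0.0
```

```bash
cat >> h.py <<'E'
def go(x,y,z,yawdeg):
    """residual to a tool-down target, in move units"""
    s=monitor.get_state(); Rt=R.from_euler('xyz',s["ee_rot"]); T=R.from_euler('xyz',[np.pi,0,np.radians(yawdeg)])
    print("t",s["time_s"],"tcp",s["tcp_pos"].round(4),"rot",np.degrees(s["ee_rot"]).round(2),"F",s["force"].round(1),"M",s["moment"].round(2),"w",round(s["gripper_width"],4),"gf",s["grasp_force"],"j7",s["joint_pos"][6].round(2))
    print("turn",np.degrees((Rt.inv()*T).as_rotvec()).round(2)/8,"shift",(Rt.inv().apply(np.array([x,y,z])-s["tcp_pos"])/.03).round(2))
E
python3 - <<'E'
from h import *
go(.489,-.2315,.256,100.5); print(viewer.camera("wrist")["mount"])
E
```

```text
t 1.4 tcp [ 0.2185 -0.5044  0.2558] rot [-1.7999e+02 -6.0000e-02  1.0080e+02] F [ 0.   0.4 -0.2] M [ 0.   -0.03  0.03] w 0.0856 gf 0.0 j7 1.27
turn [-0.00125 -0.0075   0.0375 ] shift [ 7.25 10.56 -0.  ]
[[ 1.23188984e-03 -9.63582599e-01 -2.67408035e-01  6.84285569e-02]
 [ 9.99998871e-01  9.57011125e-04  1.15826432e-03  4.97957609e-04]
 [-8.60170877e-04 -2.67409160e-01  9.63582690e-01 -1.16788147e-01]
 [ 0.00000000e+00  0.00000000e+00  0.00000000e+00  1.00000000e+00]]
```

Call:
play_rows --moves "0 0 0.02 0.7 1 0 -1;0 0 0.02 0.7 1 0 -1;0 0 0 0.7 1 0 -1;0 0 0 0.7 1 0 -1;0 0 0 0.7 1 0 -1;0 0 0 0.7 1 0 -1;0 0 0 0.7 1 0 -1;0 0 0 0.7 1 0 -1;0 0 0 0.7 1 0 -1;0 0 0 0.7 1 0 -1"

```text
time_s: 2.7
tcp_pos: [0.4769, -0.2437, 0.256]
ee_rot: [-3.141, -0.0, 1.747]
force: [0.4, -0.3, -0.1]
gripper_width: 0.0855
grasp_force: 0.0
```

Call:
play_rows --moves "0 0 0 0.25 0.5 0 -1;0 0 0 0 0 0 -1"

```text
time_s: 2.95
tcp_pos: [0.4902, -0.234, 0.256]
ee_rot: [-3.141, -0.0, 1.751]
force: [0.2, -0.2, -0.3]
gripper_width: 0.0854
grasp_force: 0.0
```

Run:
```python
from h import *
go(.4861,.187,.22,100.5)
s=monitor.get_state(); c=viewer.camera("wrist"); cv2.imwrite("pics/w1.png",c["pixels"][...,::-1])
P=cloud(c,s); np.savez("w1.npz",P=P,px=c["pixels"],z=c["range_z"])
```

```text
t 2.95 tcp [ 0.4902 -0.234   0.256 ] rot [-1.7997e+02 -1.0000e-02  1.0030e+02] F [ 0.2 -0.2 -0.3] M [-0.   -0.02  0.02] w 0.0854 gf 0.0 j7 0.48
turn [-0.00375 -0.00125 -0.025  ] shift [13.83  2.38  1.2 ]
```

View pics/w1.png

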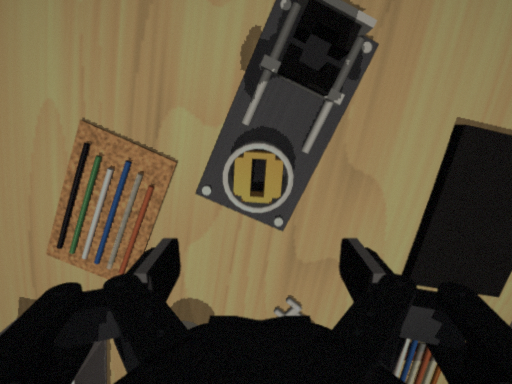

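Run:
```python
from h import *
d=np.load("w1.npz");P=d["P"];px=d["px"];hsv=cv2.cvtColor(px,cv2.COLOR_RGB2HSV)
s=monitor.get_state(); c=viewer.camera("wrist"); 
M=np.array(c["mount"]); Rt=R.from_euler('xyz',s["ee_rot"]).as_matrix(); eye=s["tcp_pos"]+Rt@M[:3,3]
D=P-eye; Q=eye+D*((.06-eye[2])/D[...,2])[...,None]
br=((hsv[...,0]>15)&(hsv[...,0]<32)&(hsv[...,1]>150)&(hsv[...,2]>120)).astype(np.uint8)
box=np.zeros_like(br);box[140:215,222:296]=1;br&=box
pts=Q[br>0]; print("brass",br.sum(),pts.mean(0),np.median(P[br>0][:,2]))
cs,h=cv2.findContours(br,cv2.RETR_CCOMP,cv2.CHAIN_APPROX_NONE)
for cc,hh in zip(cs,h[0]):
    if hh[3]>=0 and cv2.contourArea(cc)>60:
        # hole as a filled mask, projected on the mouth plane
        m=np.zeros_like(br);cv2.drawContours(m,[cc],-1,1,-1);cv2.drawContours(m,[cc],-1,0,1)
        q=Q[m>0][:,:2]; print("hole",m.sum(),"rect",cv2.minAreaRect((q*1000).astype(np.float32)))
        e=q-q.mean(0);V=np.linalg.svd(e,full_matrices=False)[2][0];print("mean",q.mean(0),"dir",np.degrees(np.arctan2(V[1],V[0]))%180)
        print("hole deep z",np.percentile(P[m>0][:,2],[5,50,95]))
col=box.astype(bool)&(abs(P[...,2]-.066)<.004)&(hsv[...,1]<70)
print("collar",cv2.minEnclosingCircle((P[col][:,:2]*1000).astype(np.float32)))
```

```text
brass 214 [ 0.49766715 -0.21471124  0.06      ] 0.059287899536495256
collar ((488.0841369628906, -230.76492309570312), 42.01286697387695)
```

Run:
```python
from h import *
d=np.load("w1.npz");P=d["P"];px=d["px"];hsv=cv2.cvtColor(px,cv2.COLOR_RGB2HSV)
s=monitor.get_state(); M=np.array(viewer.camera("wrist")["mount"])
eye=s["tcp_pos"]+R.from_euler('xyz',s["ee_rot"]).as_matrix()@M[:3,3]
D=P-eye; Q=eye+D*((.06-eye[2])/D[...,2])[...,None]
disc=np.hypot(Q[...,0]-.4883,Q[...,1]+.231)<.031
deep=disc&(P[...,2]<.05)&(d["z"]>0); dark=disc&(hsv[...,2]<100)
print(np.percentile(hsv[disc],[10,30,50,70,90],axis=0))
for n,m in(("deep",deep),("dark",dark)):
    q=Q[m][:,:2]; e=q-q.mean(0);V=np.linalg.svd(e,full_matrices=False)[2][0]
    print(n,m.sum(),"mean",q.mean(0),"dir",np.degrees(np.arctan2(V[1],V[0]))%180,cv2.minAreaRect((q*1000).astype(np.float32)))
```

```text
[[ 20.  39.  27.]
 [ 21. 142. 111.]
 [ 22. 146. 151.]
 [ 23. 148. 152.]
 [ 60. 152. 154.]]
deep 576 mean [ 0.48816945 -0.23032508] dir 96.34894988015421 ((487.2195129394531, -234.41287231445312), (53.00812530517578, 60.477020263671875), 68.94159698486328)
dark 611 mean [ 0.4883026  -0.23094332] dir 97.4827896816031 ((486.91851806640625, -234.15106201171875), (52.735748291015625, 61.22696304321289), 68.94159698486328)
```

Run:
```python
from h import *
d=np.load("w1.npz");P=d["P"];hsv=cv2.cvtColor(d["px"],cv2.COLOR_RGB2HSV)
s=monitor.get_state(); M=np.array(viewer.camera("wrist")["mount"])
eye=s["tcp_pos"]+R.from_euler('xyz',s["ee_rot"]).as_matrix()@M[:3,3]
D=P-eye; Q=eye+D*((.06-eye[2])/D[...,2])[...,None]
m=((np.hypot(Q[...,0]-.4883,Q[...,1]+.231)<.031)&(hsv[...,2]<100)).astype(np.uint8)
n,l,st,ce=cv2.connectedComponentsWithStats(m,connectivity=4)
k=1+np.argmax(st[1:,4]); print(st[1:,4].tolist()); m=l==k
q=Q[m][:,:2]; e=q-q.mean(0);V=np.linalg.svd(e,full_matrices=False)[2][0]
print(m.sum(),"mean",q.mean(0),"dir",np.degrees(np.arctan2(V[1],V[0]))%180,cv2.minAreaRect((q*1000).astype(np.float32)))
```

```text
[536, 1, 26, 33, 1, 3, 2, 10]
536 mean [ 0.48786216 -0.23007063] dir 96.62641848531686 ((488.0152587890625, -230.283203125), (16.850448608398438, 45.28506088256836), 6.5541276931762695)
```

Call:
play_rows --moves "0 0 0 1 0.17 0 -1;0 0 0 1 0.17 0 -1;0 0 0 1 0.17 0 -1;0 0 0 1 0.17 0 -1;0 0 0 1 0.17 0 -1;0 0 0 1 0.17 0 -1;0 0 0 1 0.17 0 -1;0 0 0 1 0.17 0 -1;0 0 0 1 0.17 0 -1;0 0 0 1 0.17 0 -1"

```text
time_s: 4.4
tcp_pos: [0.4867, 0.069, 0.2564]
ee_rot: [3.141, 0.001, 1.746]
force: [-0.4, 0.1, 0.3]
gripper_width: 0.0849
grasp_force: 0.0
```

Call:
play_rows --moves "0 0 -0.025 1 0.17 0.3 -1;0 0 0 1 0.17 0.3 -1;0 0 0 1 0.17 0.3 -1;0 0 0 0.83 0.17 0.3 -1;0 0 0 0 0 0 -1;0 0 0 0 0 0 -1"

```text
time_s: 5.15
tcp_pos: [0.4868, 0.1844, 0.2204]
ee_rot: [3.141, 0.002, 1.75]
force: [0.2, -1.0, -0.6]
gripper_width: 0.0851
grasp_force: 0.0
```

Run:
```python
from h import *
go(.486,.187,.118,100.5)
s=monitor.get_state(); c=viewer.camera("wrist"); P=cloud(c,s)
m=(abs(P[...,2]-.12)<.005)&(np.hypot(P[...,0]-.48,P[...,1]-.22)<.12)&(c["range_z"]>0)&(c["pixels"].max(-1)>60)
n,l,st,_=cv2.connectedComponentsWithStats(m.astype(np.uint8)); k=1+np.argmax(st[1:,4]); print(sorted(st[1:,4])[-3:])
q=P[l==k]; r=cv2.minAreaRect((q[:,:2]*1000).astype(np.float32)); print("bar",r,np.median(q[:,2]))
cv2.imwrite("pics/w2.png",c["pixels"][...,::-1])
```

```text
t 5.15 tcp [0.4868 0.1844 0.2204] rot [1.7999e+02 1.0000e-01 1.0027e+02] F [ 0.2 -1.  -0.6] M [ 0.01 -0.01 -0.01] w 0.0851 gf 0.0 j7 -0.4
turn [ 0.00125  0.0125  -0.02875] shift [ 0.1  -0.01  3.41]
[np.int32(1), np.int32(2), np.int32(3553)]
bar ((478.1127014160156, 230.6036834716797), (16.121122360229492, 144.8509063720703), 10.061421394348145) 0.1200964295821018
```

View pics/w2.png

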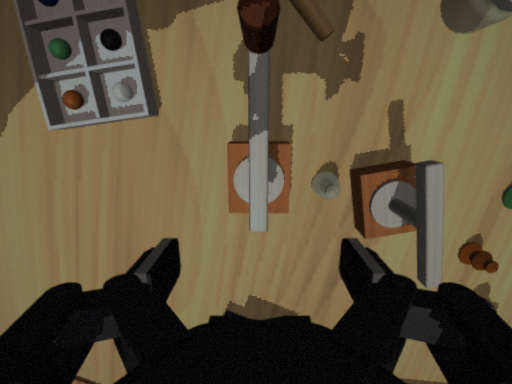

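Call:
play_rows --moves "0 0 0 0.12 0 1 -1;0 0 0 0 0 1 -1;0 0 0 0 0 1 -1;0 0 0 0 0 0.41 -1;0 0 0 0 0 0 -1"

```text
time_s: 5.82
tcp_pos: [0.4856, 0.1889, 0.1178]
ee_rot: [-3.141, 0.001, 1.751]
force: [0.3, -0.1, 0.5]
gripper_width: 0.085
grasp_force: 0.0
```

Call:
play_rows --moves "0 0 0 0 0 0 1;0 0 0 0 0 0 1;0 0 0 0 0 0 1;0 0 0 0 0 0 1;0 0 0 0 0 0 1;0 0 0 0 0 0 1;0 0 0 0 0 0 1;0 0 0 0 0 0 1"

```text
time_s: 6.82
tcp_pos: [0.4854, 0.1901, 0.1184]
ee_rot: [-3.142, 0.0, 1.753]
force: [-2.2, -1.7, 5.2]
gripper_width: 0.0148
grasp_force: 59.3
```

Run:
```python
from h import *
go(.4857,.188,.118,100.3)
```

```text
t 6.825 tcp [0.4854 0.1901 0.1184] rot [-1.8000e+02  1.0000e-02  1.0044e+02] F [-2.2 -1.7  5.2] M [-0.2   0.43  0.02] w 0.0148 gf 59.2847575689666 j7 -0.48
turn [-0.       0.00125  0.0175 ] shift [-0.07 -0.    0.01]
```

Call:
play_rows --moves "0 0 0 0 0 -0.3 1;0 0 0 0 0 -0.5 1;0 0 0 0 0 -0.7 1;0 0 0 0 0 -1 1;0 0 0 0 0 -1 1;0 0 0 0 0 -0.3 1;0 0 0 0 0 0 1"

```text
time_s: 7.7
tcp_pos: [0.4856, 0.19, 0.2322]
ee_rot: [3.141, 0.0, 1.753]
force: [-0.3, -0.0, -3.5]
gripper_width: 0.0151
grasp_force: 58.8
```

Run:
```python
from h import *
go(.488,-.2285,.232,96.6)
ims=[]
for n in("side","wrist"):
    c=viewer.camera(n); ims.append(c["pixels"][...,::-1])
cv2.imwrite("pics/s3.png",cv2.resize(np.hstack([ims[0],ims[1]]),(800,300)))
s=monitor.get_state();P=cloud(c,s);b=s["tcp_pos"][2]+.003
m=(abs(P[...,2]-b)<.006)&(np.hypot(P[...,0]-.48,P[...,1]-.22)<.12)&(c["range_z"]>0)
n,l,st,_=cv2.connectedComponentsWithStats(m.astype(np.uint8)); k=1+np.argmax(st[1:,4]); q=P[l==k]
print("bar",cv2.minAreaRect((q[:,:2]*1000).astype(np.float32)),np.percentile(q[:,2],[5,50,95]))
# tilt along the bar
A=np.c_[q[:,:2]-q[:,:2].mean(0),np.ones(len(q))];print(np.linalg.lstsq(A,q[:,2],rcond=None)[0])
```

```text
t 7.7 tcp [0.4856 0.19   0.2322] rot [1.7996e+02 1.0000e-02 1.0042e+02] F [-0.3 -0.  -3.5] M [-0.07 -0.01  0.07] w 0.0151 gf 58.76190392766148 j7 -0.4
turn [0.005   0.00125 0.4775 ] shift [-1.373e+01 -2.440e+00  1.000e-02]
bar ((473.26898193359375, 230.30926513671875), (42.30390930175781, 143.61451721191406), 17.842178344726562) [0.23068143 0.23213436 0.233474  ]
[-0.00397182 -0.00730991  0.2321792 ]
```

View pics/s3.png

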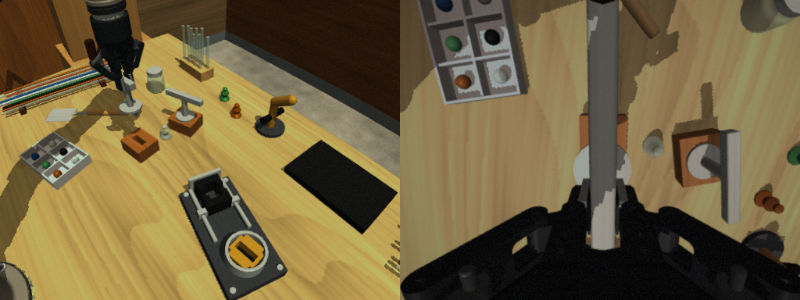

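Call:
play_rows --moves "0 0 0 -0.5 -0.1 0 1;0 0 0 -1 -0.17 0 1;0 0 0 -1 -0.17 0 1;0 0 0 -1 -0.17 0 1;0 0 0 -1 -0.17 0 1;0 0 0 -1 -0.17 0 1;0 0 0 -1 -0.18 0 1;0 0 0 -1 -0.18 0 1;0 0 0 -1 -0.18 0 1;0 0 0 -1 -0.18 0 1"

```text
time_s: 9.05
tcp_pos: [0.4866, -0.1016, 0.2311]
ee_rot: [-3.14, -0.0, 1.751]
force: [-0.0, -0.6, -3.2]
gripper_width: 0.015
grasp_force: 58.7
```

Call:
play_rows --moves "0 0 0 -1 -0.18 0 1;0 0 0 -1 -0.18 0 1;0 0 0 -1 -0.18 0 1;0 0 0 -1 -0.18 0 1;0 0 0 -0.23 -0.1 0 1;0 0 0.24 0 0 0 1;0 0 0.24 0 0 0 1;0 0 0 0 0 0 1;0 0 0 0 0 0 1"

```text
time_s: 10.18
tcp_pos: [0.4868, -0.2277, 0.2321]
ee_rot: [3.141, -0.0, 1.687]
force: [-0.2, -0.1, -4.0]
gripper_width: 0.015
grasp_force: 58.7
```

Run:
```python
from h import *
go(.488,-.2285,.170,96.6)
s=monitor.get_state();c=viewer.camera("wrist");P=cloud(c,s)
m=(abs(P[...,2]-s["tcp_pos"][2])<.006)&(np.hypot(P[...,0]-.48,P[...,1]+.19)<.13)&(c["range_z"]>0)&(P[...,1]>-.2)
q=P[m][:,:2];  # middle line of the bar by slices along it
t=(q-[.488,-.2303])@[np.cos(np.radians(96.6)),np.sin(np.radians(96.6))]; n=(q-[.488,-.2303])@[-np.sin(np.radians(96.6)),np.cos(np.radians(96.6))]
for a in np.arange(.03,.13,.01):
    k=(t>a)&(t<a+.01)
    if k.sum(): print(round(a,2),k.sum(),np.percentile(n[k],[3,97]).round(4))
for n_ in("top","side"):
  c=viewer.camera(n_);P=cloud(c);ok=c["range_z"]>0
  m=ok&(P[...,2]>.150)&(P[...,2]<.164)&(np.hypot(P[...,0]-.488,P[...,1]+.23)<.05); print(n_,"disc?",m.sum(), cv2.minEnclosingCircle((P[m][:,:2]*1000).astype(np.float32)) if m.sum() else 0)
  m=ok&(P[...,2]>.25)&(P[...,1]>-.15)&(P[...,2]<.31)&(np.hypot(P[...,0]-.475,P[...,1]+.11)<.03); print(" handle",m.sum(),P[m].mean(0) if m.sum() else 0)
cv2.imwrite("pics/s4.png",c["pixels"][...,::-1])
```

```text
t 10.175 tcp [ 0.4868 -0.2277  0.2321] rot [179.99  -0.    96.68] F [-0.2 -0.1 -4. ] M [-0.03  0.01  0.  ] w 0.015 gf 58.71833621291444 j7 0.4
turn [ 0.00125 -0.       0.01   ] shift [-0.03  0.04  2.07]
0.03 705 [-0.0071  0.0078]
0.04 801 [-0.007   0.0077]
0.05 862 [-0.0068  0.0079]
0.06 907 [-0.007   0.0078]
0.07 954 [-0.0069  0.008 ]
0.08 1041 [-0.0069  0.008 ]
0.09 1109 [-0.0069  0.0082]
0.1 1154 [-0.0069  0.0081]
0.11 666 [-0.0066  0.0084]
top disc? 267 ((487.97393798828125, -230.7201385498047), 28.6882266998291)
 handle 188 [ 0.47246179 -0.10563271  0.28683907]
side disc? 1073 ((485.5286865234375, -229.4993896484375), 28.28639793395996)
 handle 631 [ 0.46816738 -0.11279379  0.27787933]
```

View pics/s4.png

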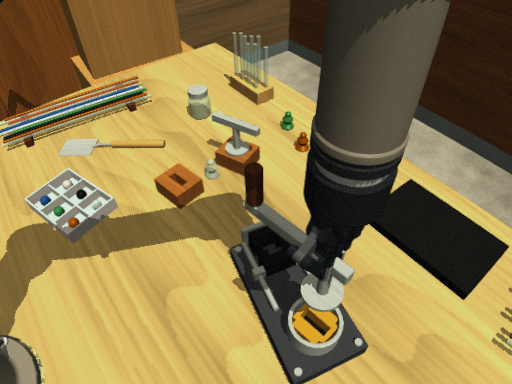

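Call:
play_rows --moves "0 0 0 0 0.02 0.7 1;0 0 0 0 0 0.7 1;0 0 0 0 0 0.5 1;0 0 0 0 0 0.2 1;0 0 0 0 0 0.2 1;0 0 0 0 0 0.2 1;0 0 0 0 0 0.1 1;0 0 0 0 0 0 1"

```text
time_s: 11.32
tcp_pos: [0.4871, -0.2285, 0.1539]
ee_rot: [-3.141, -0.0, 1.686]
force: [-0.6, -0.6, -3.5]
gripper_width: 0.0152
grasp_force: 58.7
```

Run:
```python
from h import *
go(.4875,-.2285,.138,96.6)
```

```text
t 11.325 tcp [ 0.4871 -0.2285  0.1539] rot [-179.99   -0.     96.59] F [-0.6 -0.6 -3.5] M [-0.12 -0.01 -0.03] w 0.0152 gf 58.66584990173578 j7 0.37
turn [-0.00125 -0.      -0.00125] shift [-0.    0.01  0.53]
```

No contact force and the foot is already inside the mouth; on down gently.

Call:
play_rows --moves "0 0 0 0 0 0.15 1;0 0 0 0 0 0.15 1;0 0 0 0 0 0.12 1;0 0 0 0 0 0.1 1;0 0 0 0 0 0 1"

```text
time_s: 11.95
tcp_pos: [0.4872, -0.2286, 0.1385]
ee_rot: [3.141, 0.0, 1.686]
force: [1.0, -0.2, -2.2]
gripper_width: 0.0151
grasp_force: 58.9
```

Run:
```python
from h import *
go(.4875,-.2285,.138,96.6)
```

```text
t 11.95 tcp [ 0.4872 -0.2286  0.1385] rot [1.7999e+02 1.0000e-02 9.6590e+01] F [ 1.  -0.2 -2.2] M [-0.05  0.11  0.02] w 0.0151 gf 58.88204610790126 j7 0.37
turn [ 0.00125  0.00125 -0.00125] shift [0.   0.01 0.02]
```

Call:
play_rows --moves "0 0 0 0 0 0.04 1;0 0 0 0 0 0 1"

```text
time_s: 12.2
tcp_pos: [0.4873, -0.2287, 0.1384]
ee_rot: [3.141, 0.001, 1.686]
force: [-2.6, 0.4, 4.8]
gripper_width: 0.0152
grasp_force: 59.9
```

Run:
```python
from h import *
go(.4875,-.2285,.138,96.6)
```

```text
t 12.2 tcp [ 0.4873 -0.2287  0.1384] rot [1.7998e+02 5.0000e-02 9.6580e+01] F [-2.6  0.4  4.8] M [0.19 0.57 0.02] w 0.0152 gf 59.89109627553262 j7 0.37
turn [ 0.0025   0.00625 -0.0025 ] shift [0.01 0.01 0.01]
```

Call:
play_rows --moves "0 0 0.5 0 0 0 1;0 0 0.7 0 0.01 0 1;0 0 0.7 0 0.01 0 1;0 0 0.7 0 0.01 0 1;0 0 0.7 0 0.01 0 1;0 0 0.7 0 0.01 0 1;0 0 0.7 0 0.01 0 1;0 0 0.5 0 0 0 1;0 0 0 0 0 0 1"

```text
time_s: 13.32
tcp_pos: [0.4898, -0.2276, 0.1383]
ee_rot: [3.141, -0.002, 0.961]
force: [-1.7, 3.2, 5.7]
gripper_width: 0.0151
grasp_force: 60.0
```

Run:
```python
from h import *
go(.4875,-.2285,.138,30)
```

```text
t 13.325 tcp [ 0.4898 -0.2276  0.1383] rot [ 1.7995e+02 -1.0000e-01  5.5080e+01] F [-1.7  3.2  5.7] M [0.6  0.37 0.08] w 0.0151 gf 60.04136772360653 j7 -0.3
turn [ 0.00375 -0.01375  3.135  ] shift [-0.07 -0.05  0.01]
```

Call:
play_rows --moves "0 0 0.5 0 0 0 1;0 0 0.5 0 0 0 1;0 0 0 0 0 0 1"

```text
time_s: 13.7
tcp_pos: [0.4902, -0.2279, 0.1383]
ee_rot: [3.14, -0.002, 0.822]
force: [-1.6, 2.7, 5.6]
gripper_width: 0.0149
grasp_force: 60.0
```

Run:
```python
from h import *
go(.4875,-.2285,.138,30)
```

```text
t 13.7 tcp [ 0.4902 -0.2279  0.1383] rot [ 1.7991e+02 -1.2000e-01  4.7120e+01] F [-1.6  2.7  5.6] M [0.56 0.17 0.02] w 0.0149 gf 60.04228071891703 j7 -0.43
turn [ 0.00875 -0.01625  2.14   ] shift [-0.08 -0.05  0.01]
```

Call:
play_rows --moves "0 0 0.4 0 0 0 1;0 0 0.4 0 0 0 1;0 0 0 0 0 0 1"

```text
time_s: 14.08
tcp_pos: [0.4904, -0.2282, 0.1383]
ee_rot: [3.14, -0.003, 0.711]
force: [-0.3, 2.3, 5.8]
gripper_width: 0.0148
grasp_force: 60.0
```

Run:
```python
from h import *
go(.4875,-.2285,.138,30)
s=monitor.get_state();c=viewer.camera("top");P=cloud(c);ok=c["range_z"]>0
cv2.imwrite("pics/t5.png",c["pixels"][...,::-1]);c=viewer.camera("side");cv2.imwrite("pics/s5.png",cv2.resize(c["pixels"][200:384,200:400,::-1],(600,552)))
```

```text
t 14.075 tcp [ 0.4904 -0.2282  0.1383] rot [ 1.7988e+02 -1.4000e-01  4.0750e+01] F [-0.3  2.3  5.8] M [ 0.51 -0.05  0.04] w 0.0148 gf 60.01387717667967 j7 -0.53
turn [ 0.0125  -0.01875  1.34375] shift [-0.08 -0.06  0.01]
```

View pics/s5.png

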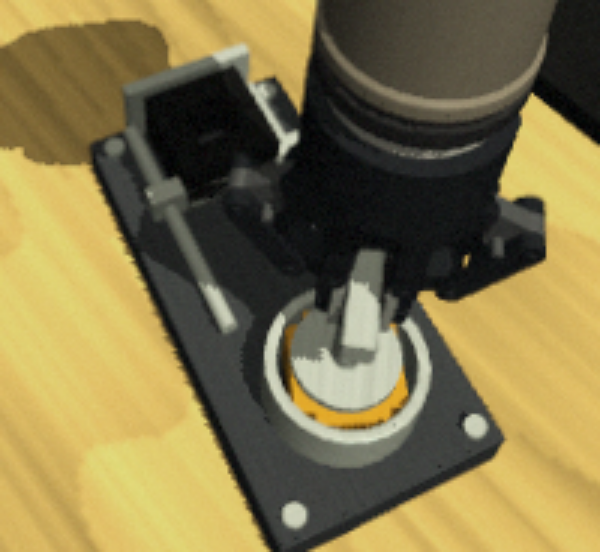

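Call:
play_rows --moves "0 0 0.4 0 0 0 1;0 0 0.4 0 0 0 1;0 0 0 0 0 0 1"

```text
time_s: 14.55
tcp_pos: [0.4907, -0.2285, 0.1383]
ee_rot: [3.139, -0.003, 0.6]
force: [0.4, 1.4, 6.2]
gripper_width: 0.0148
grasp_force: 60.0
```

Run:
```python
from h import *
go(.4875,-.2285,.138,24)
```

```text
t 14.55 tcp [ 0.4907 -0.2285  0.1383] rot [ 1.7986e+02 -1.7000e-01  3.4350e+01] F [0.4 1.4 6.2] M [ 0.43 -0.28  0.03] w 0.0148 gf 60.00230690231547 j7 -0.63
turn [ 0.01625 -0.02375  1.29375] shift [-0.09 -0.06  0.01]
```

Call:
play_rows --moves "0 0 0.4 0 0 0 1;0 0 0.4 0 0 0 1;0 0 0 0 0 0 1"

```text
time_s: 14.92
tcp_pos: [0.4908, -0.2285, 0.1383]
ee_rot: [3.138, -0.002, 0.493]
force: [1.8, 2.0, 5.6]
gripper_width: 0.0152
grasp_force: 61.7
```

Run:
```python
from h import *
go(.4875,-.2285,.138,24)
```

```text
t 14.925 tcp [ 0.4908 -0.2285  0.1383] rot [ 1.7981e+02 -1.4000e-01  2.8220e+01] F [1.8 2.  5.6] M [ 0.29 -0.25  1.05] w 0.0152 gf 61.69421535450965 j7 -0.73
turn [ 0.0225  -0.01875  0.5275 ] shift [-0.1  -0.05  0.01]
```

Call:
play_rows --moves "0 0 0.1 0 0 0 1;0 0 0 0 0 0 1;0 0 -0.2 0 0 -0.03 1;0 0 0 0 0 0 0.5;0 0 0 0 0 0 0;0 0 0 0 0 0 -1;0 0 0 0 0 0 -1;0 0 0 0 0 0 -1;0 0 0 0 0 0 -1;0 0 0 0 0 0 -1"

```text
time_s: 16.18
tcp_pos: [0.4889, -0.2288, 0.1381]
ee_rot: [3.142, 0.0, 0.499]
force: [0.5, -0.1, 0.5]
gripper_width: 0.0853
grasp_force: 0.0
```

Run:
```python
from h import *
go(.4875,-.2285,.3,28)
```

```text
t 16.175 tcp [ 0.4889 -0.2288  0.1381] rot [180.     0.    28.59] F [ 0.5 -0.1  0.5] M [0.04 0.03 0.02] w 0.0853 gf 0.0 j7 -0.73
turn [0.      0.      0.07375] shift [-0.04 -0.03 -5.4 ]
```

Call:
play_rows --moves "0 0 0 0 0 -0.4 -1;0 0 0 0 0 -0.8 -1;0 0 0 0 0 -1 -1;0 0 0 0 0 -1 -1;0 0 0 0 0 -1 -1;0 0 0 -0.8 0 -0.5 -1;0 0 0 -1 0 0 -1;0 0 0 -1 0 0 -1;0 0 0 -0.5 0 0 -1;0 0 0 0 0 0 -1"

```text
time_s: 17.42
tcp_pos: [0.4016, -0.2768, 0.2797]
ee_rot: [3.141, -0.001, 0.497]
force: [0.7, 1.3, -0.4]
gripper_width: 0.0854
grasp_force: 0.0
```

Run:
```python
from h import *
go(.4,-.28,.28,28)
s=monitor.get_state();ims=[]
for n,ctr in(("top",None),("side",None),("wrist",None)):
    c=viewer.camera(n);P=cloud(c,s);ok=c["range_z"]>0
    a=c["pixels"][...,::-1]; ims.append(a)
    m=ok&(P[...,2]>.132)&(P[...,2]<.150)&(np.hypot(P[...,0]-.50,P[...,1]+.22)<.15)
    n_,l,st,_=cv2.connectedComponentsWithStats(m.astype(np.uint8)); k=1+np.argmax(st[1:,4]); q=P[l==k]
    r=cv2.minAreaRect((q[:,:2]*1000).astype(np.float32)); print(n,"bar",len(q),r,np.percentile(q[:,2],[10,50,90]))
    t=q[:,:2]-q[:,:2].mean(0);A=np.c_[t,np.ones(len(t))];print("  slope",np.linalg.lstsq(A,q[:,2],rcond=None)[0][:2])
    m=ok&(P[...,2]>.063)&(P[...,2]<.073)&(np.hypot(P[...,0]-.488,P[...,1]+.2305)<.0275);print("  disc z",m.sum(),np.median(P[m][:,2]) if m.sum() else 0)
cv2.imwrite("pics/f6.png",np.hstack([cv2.resize(ims[1][200:384,200:400],(400,368)),cv2.resize(ims[2],(400,368))]))
cv2.imwrite("pics/f7.png",cv2.resize(ims[0][140:270,240:440],(600,390)))
```

```text
t 17.425 tcp [ 0.4016 -0.2768  0.2797] rot [ 1.7994e+02 -3.0000e-02  2.8480e+01] F [ 0.7  1.3 -0.4] M [ 0.02  0.02 -0.03] w 0.0854 gf 0.0 j7 -0.52
turn [ 0.0075  -0.00375  0.06   ] shift [-0.1   0.07 -0.01]
top bar 608 ((536.0411376953125, -201.75177001953125), (164.3392333984375, 19.220561981201172), 32.76456069946289) [0.13726131 0.14088583 0.14326343]
  slope [ 0.06492852 -0.11416979]
  disc z 292 0.06701751269514794
side bar 151 ((470.6318054199219, -240.1821746826172), (15.721109390258789, 15.502650260925293), 28.014984130859375) [0.13600976 0.14050236 0.14177306]
  slope [0.26206423 0.16750171]
  disc z 771 0.06579993975262066
wrist bar 2218 ((506.4788513183594, -219.52999877929688), (99.53697204589844, 16.265409469604492), 31.5367431640625) [0.13919161 0.14038105 0.1414101 ]
  slope [-0.00859257 -0.005303  ]
  disc z 974 0.06568643450929304
```

View pics/f6.png

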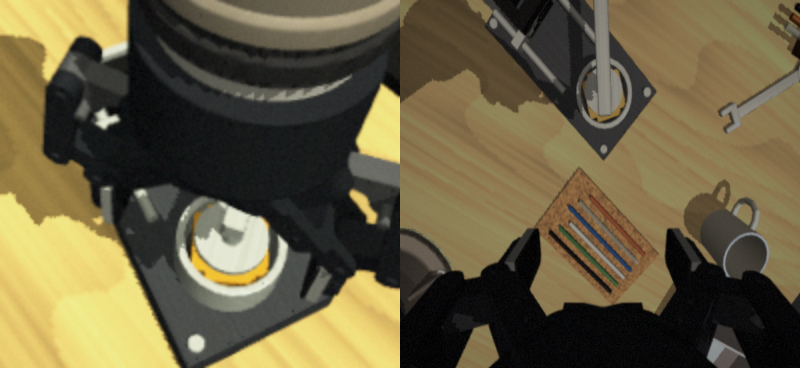

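View pics/f7.png

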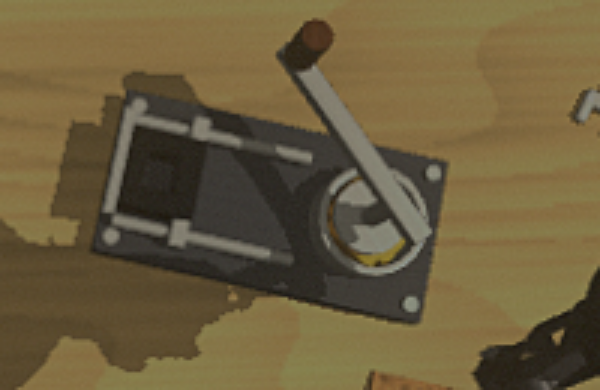

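```bash
python3 -c "
from station import hand_in; print(hand_in())"
```

```text
the job is handed in; nothing more can be done
None
```

The job is handed in: the crank stands fully home in the eye, turned clockwise until the torque jumped to about 1 N m at the stop. The mould halves look closed in the last top view. I left the T-key untouched in its stand, and the arm finished clear of the bench at about 17.5 s.

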